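Dump a batch of tubes from a drop-bottom bin into a tray

TASK

Slide the white catch tray in from the left until it stands squarely under the middle of the drop-bottom bin. Then work the black lever through its zigzag gate (right, up the slope, right again to the end) so that the bin's floor drops and all three large capped tubes fall into the tray. Draw the tray back out to the left, clear of the bin, with all three tubes in it, and leave it flat on the bench without disturbing the other things on the bench.

Things in the scene. Friction and masses are not known exactly. Their poses are not given: they have to be found in the camera images.
- stand: Fixed bin on a grey rear column, yaw -0.05 to 0.25 rad. Origin on the bench below the bin's middle; x from the bin's front to the column, y left (the tray's side), z up. Aluminium box 126 (x) by 146 (y) mm, walls 3 mm; floor 190 mm, rim 255 mm above the bench; column from x = +88 mm. Below, it is open at front and sides. Gate plate before its front: x -131 to -70, y -56 to 56, z 192 to 232 mm, tilted 30 degrees.
- bin_floor (a joint): Hinge of the bin's floor along the bin's rear edge: 0 = shut (held up by the bolt); 1.35 rad = hanging open, its edge then 64 mm above the bench. It falls by its own weight when the bolt is drawn.
- bolt (a joint): Sideways travel of lever and latch bolt, m, along the stand's -y (right): 0 = left end, 0.052 = right end; the floor is released at about 0.038. Starts at 0 to 0.006, stays where left, friction about 1.5 N.
- lever (a joint): Travel of the lever up the slope (along lever_grip's +x), m: 0 = low, 0.026 = high; starts at 0. The gate is a zigzag slot: low leg with bolt 0 to 0.026, then a cross leg at bolt = 0.026 from lever 0 to 0.026, then the high leg with bolt 0.026 to 0.052. The pin has 2 mm of play to either side. Stays where left, friction about 1.5 N.
- lever_grip (a point): Grip point of the lever, on the axis of its black handle, 42 mm out from the gate plate. z points out of the plate along the lever (30 degrees from vertical, leaning to the robot), x up the slope to the bin, y left. Handle 20 (x) by 18 (y) by 48 mm (z), 16 to 64 mm out from the plate, on a 10 mm pin. The bin is right behind: take it with the tool tilted along it.
- tray_center (a point): Middle of the white open-topped catch tray, half-way up (25 mm above the bench), loose, about 0.35 kg. Tray 160 (x) by 180 (y) by 50 mm high, walls 4 mm, floor 4 mm. x, y along its sides, z up. Its handle points along +y.
- tray_handle (a point): Grip point of the tray's handle: a straight bar 18 mm wide (x), 20 mm high (25 to 45 mm above the bench), running along the tray's +y from the tray's wall (y = 90 mm) to y = 182 mm. This point is 150 mm in +y from the tray's middle, 35 mm above the bench; axes as the tray's.
- tube1_center (a point): Middle of large capped tube 1, 116 mm long (along its y), 30 mm in diameter, 35 g, lying in the bin at the start.
- tube2_center (a point): Middle of large capped tube 2, 116 mm long (along its y), 30 mm in diameter, 35 g, lying in the bin at the start.
- tube3_center (a point): Middle of large capped tube 3, 116 mm long (along its y), 30 mm in diameter, 35 g, lying in the bin at the start.
- beaker: Bystander: empty beaker, 64 mm wide, 78 mm high; origin under its middle.
- timer: Bystander: flat timer 73 x 65 x 19 mm; origin under its middle.
- media_bottle: Bystander: capped bottle 71 mm wide, 132 mm high; origin under its middle.
- kit_box: Bystander: patterned carton 105 x 145 x 62 mm; origin under its middle.

How it is judged:
By the outcome, as a careful person would: the job done as asked, in the order asked, and still so for the second after the job is handed in, with the robot touching nothing.
It also fails if it takes over 72 s, if anything falls off the work surface, if the arm or the gripper's body presses on something with over 40 N, if the wrist force passes 120 N, or if a joint passes its speed limit or range.

ROBOT

A 6-joint arm with a two-finger parallel gripper is mounted at the origin on a cart in front of the work surface, level with it; the furniture and walls round the work are solid. World frame = base frame: x ahead of the robot, y to its left, z up, the work surface at z = 0. Lengths are in m, angles in degrees, forces in N, time in s.
With the tool pointing down it reaches from about 0.325 to 0.775 m from the base axis. Payload 5.5 kg.
Tool frame: the origin (TCP) lies at the centre of the arm's flange, where the gripper is bolted on; the fingertips stand 182 mm ahead of it and the grasp point (between the pads) lies 163 mm ahead of it; z points along the fingers, y is the line along which they close (so a half turn about z gives the same grasp; the last joint's range is limited). The gripper opens to 88 mm and grips with 3 to 60 N. Pads are 20 mm wide; open, the fingers measure 115 mm over their backs; the gripper's body (75 mm by 178 mm) begins 61 mm behind the grasp point.
Start: joints at [63.444, 5.22, 70.514, -0, 104.267, -3.249], TCP at [0.237, 0.551, 0.405] pointing down, gripper open.
Joint ranges: [-164.24, 164.24], [-49.07, 125.15], [9.68, 141.18], [-86.29, 266.29], [3.28, 154.24], [-151.56, 151.56]. Speed limits (degrees/s): [147.25, 147.25, 172.46, 180, 180, 180].

INTERFACE

Orientations are given as [roll, pitch, yaw] about the fixed x, y, z axes, in that order (R = Rz(yaw) Ry(pitch) Rx(roll)).
In Python, from station import r gives the robot as it stands. The module is installed in compiled form; this text tells all that it offers. Calls block until the motion is done:
- r.reach(position, orientation): joint-space move of the TCP to a pose.
- r.servo_line(position, rotation=None, speed=0.15): straight line of the TCP; rotation=None keeps the orientation; speed is the mean speed in m/s.
- r.move_joints(angles): joint-space move.
- r.let_go() and r.grab(squeeze=None): open the fingers fully, or close them until they stop; squeeze is the grip in N (None keeps the last).
- r.wait(seconds).
- r.inverse_kinematics(position, orientation): joint angles nearest the present ones, or None.
- r.sense(): the state.
- r.snapshot(name): name is "side" or "top"; returns a dict with "frame" (384x512x3 uint8, red, green, blue), "fx", "fy", "cx", "cy" (pixels), "R" (3x3) and "t" (3): a world point X has camera coordinates R X + t. Camera axes: x right, y down, z forward; pixel columns grow to the right and rows downward; lengths in m; the calibration is good to about 2 mm. A picture is of the moment at which its call begins. There is no depth.
A pose or a line that the arm cannot do raises r.IKError and nothing moves.
- r.hand_in(): hands the job in; it is judged then, once.
The state is a dict: "clock": time; "joints": joint angles; "joint_vel": joint speeds; "joint_torque": joint torques, N m; "tcp_pos": TCP position; "orientation": TCP orientation; "contact_force": force on the tool from outside, world axes, zero at the start; "torque": the same for the moment, N m; "opening": finger opening in m; "gripper_force": force on a finger pad.
Only numpy, scipy, OpenCV 4.12 (cv2) and the standard library are available. Lean on these libraries where they do the work, as an engineer would, in place of code of your own. Each camera call takes 0.05 s, during which the arm holds its last target. There are 200 camera calls.

## Working session

There is one attempt and no reset: what is moved stays moved. The work goes in short steps, each a Python script; the robot and the scene stay as the last script left them, time stands still between calls to the robot, and variables do not carry over. Pictures are saved under pics/ and viewed, at most 10 in all, crops included, and the job is handed in when it is done.

```bash
mkdir -p pics
python3 - <<'E'
from station import r
import cv2,numpy as np,pickle
for n in("side","top"):
    s=r.snapshot(n); pickle.dump(s,open(n+'.pkl','wb'))
    cv2.imwrite(f'pics/{n}0.png',cv2.resize(s["frame"][:,:,::-1],(800,600),interpolation=cv2.INTER_CUBIC))
    R=np.array(s["R"]);print(n,-R.T@s["t"],R.round(3).tolist(),s["fx"],s["cx"],s["cy"])
s=r.sense();print(s["clock"],s["tcp_pos"],s["orientation"])
E
```

```text
side [ 0.44852321 -1.24917343  0.69537676] [[0.997, -0.082, 0.015], [-0.017, -0.377, -0.926], [0.082, 0.922, -0.377]] 473.39896253835303 264.29370691268787 191.7538529035032
top [0.40804149 0.04499935 1.20194373] [[-0.025, -1.0, -0.005], [-0.99, 0.026, -0.14], [0.14, 0.002, -0.99]] 349.9342634869973 255.15198975831183 190.7650331356983
0.1 [0.23744459 0.55107997 0.40366655] [-1.79906524e+02 -4.91166299e-03  1.56692385e+02]
```

View pics/side0.png

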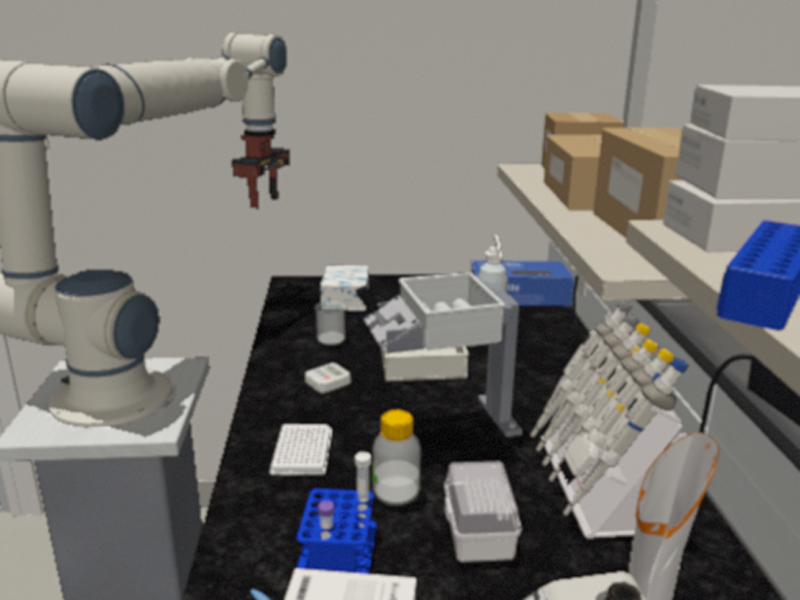

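View pics/top0.png

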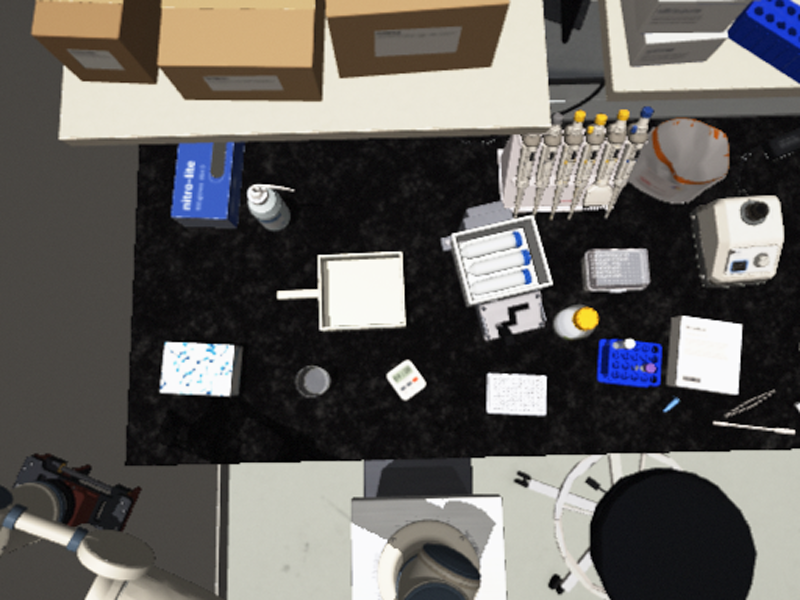

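The side view shows the bin at about (450,310), the plate at (395,322) and the tray behind it at (425,362). The top view shows the tray at (362,291) with its handle tip at (277,295), the bin rim corners at (452,235), (535,217), (552,287) and (470,307), and the gate plate at (513,315).

```bash
cat > h.py <<'E'
import numpy as np,cv2,pickle
def ray(s,u,v,z):
    R=np.array(s["R"]);c=-R.T@s["t"];d=R.T@np.array([(u-s["cx"])/s["fx"],(v-s["cy"])/s["fy"],1]);return c+d*(z-c[2])/d[2]
def proj(s,X):
    p=np.array(s["R"])@X+s["t"];return np.array([s["cx"]+s["fx"]*p[0]/p[2],s["cy"]+s["fy"]*p[1]/p[2]])
def white(s,box):
    f=s["frame"];u0,v0,u1,v1=box;m=np.zeros(f.shape[:2],np.uint8);m[v0:v1,u0:u1]=(f[v0:v1,u0:u1].min(2)>110)*255;return m
def tray(s,box,z=.05):
    """tray rim from bright blob: open away the handle, min-area rect of rim points cast at z"""
    m=white(s,box);o=cv2.morphologyEx(m,cv2.MORPH_OPEN,np.ones((15,15)))
    n,l,st,_=cv2.connectedComponentsWithStats(o);k=1+np.argmax(st[1:,4]);ys,xs=np.nonzero(l==k)
    P=np.array([ray(s,x,y,z)[:2] for x,y in zip(xs,ys)],np.float32)
    h=m.copy();h[cv2.dilate((l==k).astype(np.uint8),np.ones((5,5)))>0]=0
    ys,xs=np.nonzero(h);H=np.array([ray(s,x,y,.045)[:2] for x,y in zip(xs,ys)]) if len(xs) else np.zeros((0,2))
    return cv2.minAreaRect(P),H
E
python3 - <<'E'
from h import *
s=pickle.load(open('top.pkl','rb'))
print('tray',(t:=tray(s,(172,150,268,220)))[0]);H=t[1];print(len(H),H.min(0),H.max(0),H.mean(0))
k=1.5625
for z,pts in((.255,[(452,235),(535,217),(552,287),(470,307)]),(0,[(315,380),(406,380)])):
    for p in pts:print(z,ray(s,p[0]/k,p[1]/k,z).round(3))
a=s["frame"][130:225,280:365,::-1];cv2.imwrite('pics/c.png',cv2.resize(a,None,fx=6,fy=6,interpolation=cv2.INTER_CUBIC))
s=pickle.load(open('side.pkl','rb'));a=s["frame"][165:255,190:330,::-1];cv2.imwrite('pics/c2.png',cv2.resize(a,None,fx=5.5,fy=5.5,interpolation=cv2.INTER_CUBIC))
E
```

```text
tray ((0.5846284627914429, 0.11993429809808731), (0.16717614233493805, 0.15123291313648224), 89.64067077636719)
363 [0.50838452 0.03796745] [0.67480444 0.30804147] [0.61171996 0.21221987]
0.255 [ 0.653 -0.051  0.255]
0.255 [ 0.682 -0.2    0.255]
0.255 [ 0.555 -0.223  0.255]
0.255 [ 0.523 -0.078  0.255]
0 [0.403 0.233 0.   ]
0 [0.398 0.035 0.   ]
```

View pics/c.png

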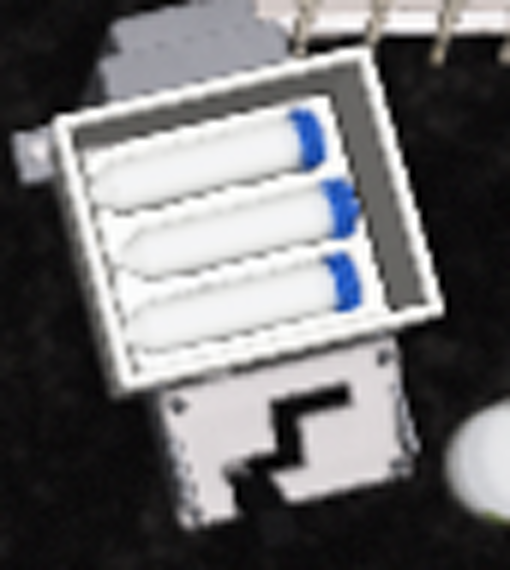

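View pics/c2.png

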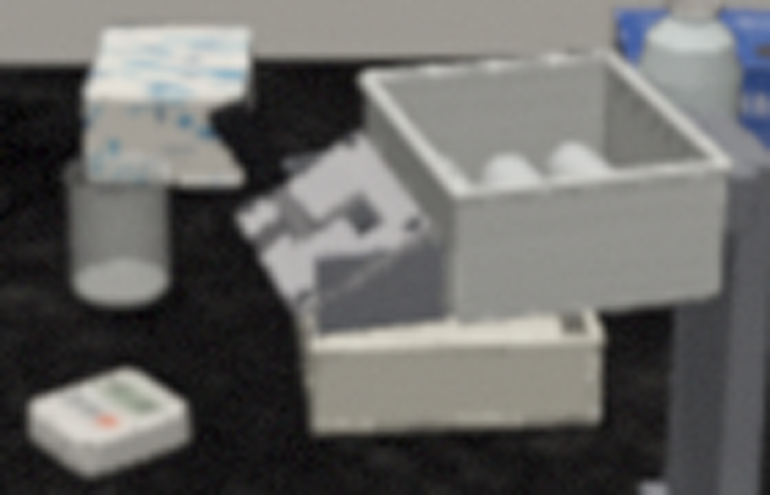

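The top crop shows the rim corners at (60,120), (372,52), (438,310) and (120,390). The slot runs right, up, then right, with the black handle over its lower left end at about (260,490). The side crop shows the rim corners at (365,75), (605,52), (728,162) and (460,190).

Run:
```python
from h import *
from scipy.optimize import least_squares
t=pickle.load(open('top.pkl','rb'));s=pickle.load(open('side.pkl','rb'))
T=np.array([(60,120),(372,52),(438,310),(120,390)])/6+[280,130]
S=np.array([(605,52),(728,162),(460,190),(365,75)])/5.5+[190,165]
def w(p,q):
    c,n=np.cos(p[2]),np.sin(p[2]);return np.array([p[0]+c*q[0]-n*q[1],p[1]+n*q[0]+c*q[1],q[2]])
Q=[(.063,.073,.255),(.063,-.073,.255),(-.063,-.073,.255),(-.063,.073,.255)]
def res(p):return np.concatenate([np.ravel([proj(t,w(p,q)) for q in Q]-T),np.ravel([proj(s,w(p,q)) for q in Q]-S)])
f=least_squares(res,[.6,-.14,.2]);print('stand',f.x.round(4),res(f.x).round(1))
p=f.x
A=np.radians(30);X=np.array([np.cos(A),0,np.sin(A)]);Z=np.array([-np.sin(A),0,np.cos(A)])
# plate corners and lever, as seen in the crop
for n,q in(('gripTop',np.array([-.1005,.026,.212])-.013*X+.064*Z),('base',np.array([-.1005,.026,.212])-.013*X),('corner',(-.131,.056,.195)),('corner',(-.131,-.056,.195)),('c',(-.07,-.056,.232))):
    print(n,((proj(t,w(p,q))-[280,130])*6).round(),((proj(s,w(p,q))-[190,165])*5.5).round())
C=np.array([(318,254),(405,252),(406,328),(319,330)])/1.5625
P=np.array([ray(t,u,v,.05)[:2] for u,v in C]);print('tray',P.round(3).tolist(),P.mean(0).round(4))
print('tip',ray(t,277/1.5625,295/1.5625,.045).round(3),'mid',ray(t,300/1.5625,294.5/1.5625,.045).round(3))
for b,n in (((170,158,262,214),'t'),):
  m=(t["frame"].min(2)>90)[b[1]:b[3],b[0]:b[2]];
  print('cols',[ (b[0]+c,np.nonzero(m[:,c])[0][[0,-1]]+b[1]) for c in (10,20,30,45,60,75,85) if m[:,c].any()])
  print('rows',[ (b[1]+c,np.nonzero(m[c])[0][[0,-1]]+b[0]) for c in (10,20,30,40,48) if m[c].any()])
```

```text
stand [ 0.6065 -0.1377  0.2079] [ 0.   0.3 -1.2 -0.2 -0.   0.1  1.3 -0.9  0.8 -0.  -0.4 -0.1 -0.8 -0.1
 -0.2 -0.2]
gripTop [277. 533.] [221. 112.]
base [236. 474.] [290. 217.]
corner [182. 530.] [235. 216.]
corner [408. 476.] [293. 316.]
c [393. 342.] [428. 224.]
tray [[0.671, 0.218], [0.671, 0.031], [0.507, 0.033], [0.507, 0.217]] [0.5891 0.1246]
tip [0.585 0.307 0.045] mid [0.585 0.258 0.045]
cols [(180, array([186, 191])), (190, array([185, 190])), (200, array([185, 190])), (215, array([163, 210])), (230, array([162, 210])), (245, array([161, 209])), (255, array([161, 209]))]
rows [(168, array([203, 257])), (178, array([203, 258])), (188, array([177, 258])), (198, array([204, 259])), (206, array([204, 259]))]
```

```bash
cat >> h.py <<'E'
P0=np.array([.6065,-.1377]);YAW=np.degrees(.2079)
def yh(deg): a=np.radians(deg);return np.array([-np.sin(a),np.cos(a)])
def tcp_for_tray(c,deg,g=.160,z=.035): return [*(np.array(c)+g*yh(deg)),z+.163]
E
python3 - <<'E'
from station import r
from h import *
best=None
for k in(90,-90):
    q=r.inverse_kinematics(tcp_for_tray((.587,.1246),0,z=.12),[180,0,k]);q2=r.inverse_kinematics(tcp_for_tray(P0,YAW),[180,0,k+YAW]);print(k,q,q2)
    if q is not None and q2 is not None and (best is None or abs(q[5])<best[0]):best=(abs(q[5]),k)
k=best[1];open('k','w').write(str(k))
r.reach(tcp_for_tray((.587,.1246),0,z=.12),[180,0,k])
r.servo_line(tcp_for_tray((.587,.1246),0),speed=.1)
r.grab(25);s=r.sense();print(s["clock"],s["opening"],s["tcp_pos"],s["contact_force"],s["gripper_force"])
r.servo_line(tcp_for_tray(P0+.215*yh(YAW),YAW),[180,0,k+YAW],speed=.07)
s=r.sense();print(s["clock"],s["opening"],s["tcp_pos"],s["orientation"],s["contact_force"])
p=r.snapshot("top");cv2.imwrite('pics/t1.png',cv2.resize(p["frame"][100:260,150:380,::-1],None,fx=3.4,fy=3.4,interpolation=cv2.INTER_CUBIC))
pickle.dump(p,open('top1.pkl','wb'))
E
```

```text
90 [ 2.28783303e+01  1.37884656e+01  7.33317746e+01 -2.54444375e-14
  9.28797599e+01  2.28783303e+01] [ -1.51400322   4.61042856  92.2849012    0.          83.10467024
 -13.42579578]
-90 None None
3.8417 0.018182739066538087 [0.5870935  0.28459636 0.1979717 ] [ 0.59144683 -0.3408842  -1.19624226] 24.91846203804016
5.1333 0.01779336608355104 [0.52921836 0.22916616 0.19795782] [-1.79982048e+02  2.75775133e-02  1.01894966e+02] [-0.93516908 -0.47733992 -0.6589738 ]
```

View pics/t1.png

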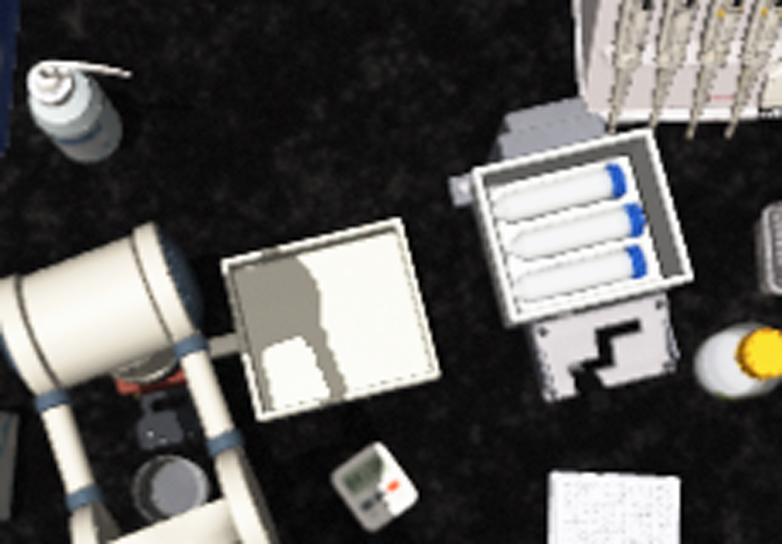

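The tray is now turned to match the bin. Its corners are at (225,262), (400,220), (438,378) and (262,418) in the crop, and the timer and beaker are clear.

Run:
```python
from station import r
from h import *
p=pickle.load(open('top1.pkl','rb'))
C=np.array([(225,262),(400,220),(438,378),(262,418)])/3.4+[150,100]
W=np.array([ray(p,u,v,.05)[:2] for u,v in C]);y=yh(YAW);x=np.array([y[1],-y[0]])
e=W-(P0+.215*y);print('tray frame corners',np.c_[e@x,e@y].round(4).tolist());dy=e.mean(0)@y;print(dy)
dy=np.clip(dy,-.006,.006)
k=90
r.servo_line(tcp_for_tray(P0-dy*y,YAW),[180,0,k+YAW],speed=.08)
s=r.sense();print(s["clock"],s["opening"],s["tcp_pos"],s["contact_force"])
r.let_go()
r.servo_line(tcp_for_tray(P0+.02*y,YAW,z=.10),speed=.12)
r.servo_line(tcp_for_tray(P0+.11*y,YAW,z=.25),speed=.2)
s=r.sense();print(s["clock"])
for n in("side","top"):
    q=r.snapshot(n);pickle.dump(q,open(n+'2.pkl','wb'))
a=pickle.load(open('side2.pkl','rb'))["frame"][165:265,190:340,::-1];b=pickle.load(open('top2.pkl','rb'))["frame"][120:220,240:390,::-1]
cv2.imwrite('pics/t2.png',cv2.resize(np.hstack([a,b]),(798,266),interpolation=cv2.INTER_CUBIC))
```

```text
tray frame corners [[0.0787, 0.0889], [0.0797, -0.0885], [-0.0808, -0.0874], [-0.079, 0.0872]]
5.659030153653347e-05
8.025 0.01803879991462459 [0.57346807 0.01892803 0.19798748] [-0.44664248  1.02676636 -1.56793432]
10.9167
```

View pics/t2.png

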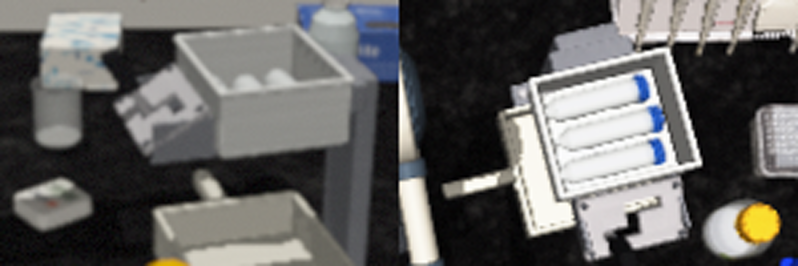

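The tray stands square under the bin, with its rim showing evenly left of it and its handle at about (480,182), and the tubes are still in the bin. Next is the lever.

```bash
cat >> h.py <<'E'
from scipy.spatial.transform import Rotation as Ro
A=np.radians(30);LX=np.array([np.cos(A),0,np.sin(A)]);LZ=np.array([-np.sin(A),0,np.cos(A)])
RS=Ro.from_euler('z',YAW,degrees=True).as_matrix();O=np.array([*P0,0])
LOC=np.array([-.1005,0,.212])+.046*LZ-.013*LX
def lev(b,l,out=0): return O+RS@(LOC+np.array([0,.026-b,0])+l*LX+(.163+out)*LZ)
def lrot(sg):
    z=-LZ;y=np.array([0,sg,0]);return list(Ro.from_matrix(RS@np.c_[np.cross(y,z),y,z]).as_euler('xyz',degrees=True))
def where(s):
    q=RS.T@(np.array(s["tcp_pos"])-O)-LOC-.163*LZ;f=RS.T@np.array(s["contact_force"])
    return .026-q[1],q@LX,q@LZ,-f[1],f@LX,f@LZ   # bolt, lever, out, force right, up slope, out
E
python3 - <<'E'
from station import r
from h import *
c=[]
for sg in(1,-1):
    q=r.inverse_kinematics(lev(.003,0,.09),lrot(sg));q2=r.inverse_kinematics(lev(.052,.026,0),lrot(sg));print(sg,lrot(sg),q,q2)
    if q is not None and q2 is not None:c.append((abs(np.array(q)-r.sense()["joints"]).sum(),sg))
sg=min(c)[1];open('sg','w').write(str(sg));rot=lrot(sg)
r.reach(lev(.003,0,.09),rot)
r.servo_line(lev(.003,0,0),speed=.08)
print(np.round(where(r.sense()),4))
r.grab(10)
s=r.sense();print(s["clock"],s["opening"],s["gripper_force"],np.round(where(s),4))
p=r.snapshot("top")["frame"][100:230,250:380,::-1];cv2.imwrite('pics/t3.png',cv2.resize(p,(590,590),interpolation=cv2.INTER_CUBIC))
E
```

```text
1 [np.float64(179.99999999999997), np.float64(30.000000000000018), np.float64(-168.0882074392302)] [ -41.2328908   -36.92692274  101.28742061   23.72036488   95.9907016
 -136.49599754] [ -37.72913668  -25.50438706  100.5063918    22.48901613   84.91443261
 -137.64225079]
-1 [np.float64(180.0), np.float64(-29.999999999999993), np.float64(11.911792560769813)] [-41.2328908  -36.92692274 101.28742061  23.72036488  95.9907016
  43.50400246] [-37.72913668 -25.50438706 100.5063918   22.48901613  84.91443261
  42.35774921]
[ 0.0031  0.0003  0.0007  0.0674 -0.1423  0.13  ]
14.5583 0.017989547326875063 9.997735619544983 [ 0.0028  0.     -0.     -1.3573 -0.4362  0.0135]
```

Run:
```python
from station import r
from h import *
def go(b,l):
    r.servo_line(lev(b,l),speed=.06);w=np.array(where(r.sense()));print(round(r.sense()["clock"],2),w[:3].round(4),w[3:].round(1));return w
for b in(.015,.022,.025,.0265):
    w=go(b,0)
    if abs(w[3])>9:break
b=min(w[0],.026)
for l in(.006,.013,.020,.026):
    w=go(b,l)
    if np.abs(w[3:]).max()>12:break
print(r.sense()["opening"])
```

```text
14.96 [ 0.0159 -0.     -0.    ] [ 1.4  1.1 -1. ]
15.22 [ 0.0225  0.     -0.    ] [ 1.3  1.2 -1.7]
15.47 [ 0.0251  0.     -0.0001] [ 0.9  1.3 -2. ]
15.72 [ 0.0264  0.     -0.0001] [-1.8  1.1 -3.2]
15.97 [ 0.0262  0.0062 -0.0001] [ 1.9  0.3 -2.5]
16.24 [ 0.0261  0.0134 -0.    ] [ 1.2  1.5 -2.5]
16.51 [ 0.0261  0.0204 -0.    ] [ 1.8  0.9 -2.9]
16.76 [0.0261 0.0262 0.    ] [ 2.2 -0.7 -0.6]
0.017603419244809855
```

Run:
```python
from station import r
from h import *
def go(b,l):
    r.servo_line(lev(b,l),speed=.06);w=np.array(where(r.sense()));print(round(r.sense()["clock"],2),w[:3].round(4),w[3:].round(1));return w
for b in(.031,.037,.043,.048,.051):
    w=go(b,.026)
    if abs(w[3])>12:print('blocked');break
r.wait(.8)
print(r.sense()["opening"])
for n in("side","top"):pickle.dump(r.snapshot(n),open(n+'3.pkl','wb'))
a=pickle.load(open('side3.pkl','rb'))["frame"][165:265,190:340,::-1];b=pickle.load(open('top3.pkl','rb'))["frame"][120:220,240:390,::-1]
cv2.imwrite('pics/t4.png',cv2.resize(np.hstack([a,b]),(798,266),interpolation=cv2.INTER_CUBIC))
```

```text
17.01 [ 0.031   0.0261 -0.    ] [-1.1  0.5 -1.4]
17.26 [ 0.0374  0.0261 -0.    ] [-0.4  1.3 -1.9]
17.51 [ 0.0436  0.026  -0.    ] [ 1.6  1.6 -2.5]
17.76 [0.0484 0.026  0.    ] [ 0.8 -0.1 -3.1]
18.01 [ 0.0511  0.026  -0.    ] [-0.1  1.5 -2.4]
0.017896148524203164
```

View pics/t4.png

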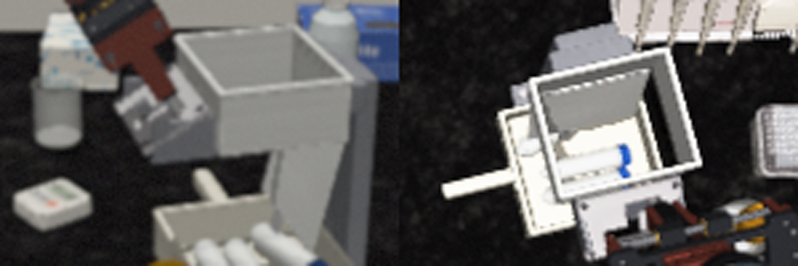

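The floor hangs open and three tubes lie in the tray at about (205,250), (240,250) and (275,240) in the side crop. I'll push the lever to its end, release it, and look at the tray lower down.

Run:
```python
from station import r
from h import *
r.servo_line(lev(.0522,.026),speed=.06);print(np.round(where(r.sense()),4))
r.let_go()
r.servo_line(lev(.052,.026,.10),speed=.15)
r.reach(tcp_for_tray(P0+.11*yh(YAW),YAW,z=.25),[180,0,90+YAW])
print(r.sense()["clock"])
for n in("side","top"):pickle.dump(r.snapshot(n),open(n+'4.pkl','wb'))
a=pickle.load(open('side4.pkl','rb'))["frame"][185:305,210:360,::-1];b=pickle.load(open('top4.pkl','rb'))["frame"][115:235,240:390,::-1]
cv2.imwrite('pics/t5.png',cv2.resize(np.hstack([a,b]),(798,319),interpolation=cv2.INTER_CUBIC))
```

```text
[ 0.052   0.026  -0.     -1.6898  0.7861 -0.8966]
22.4417
```

View pics/t5.png

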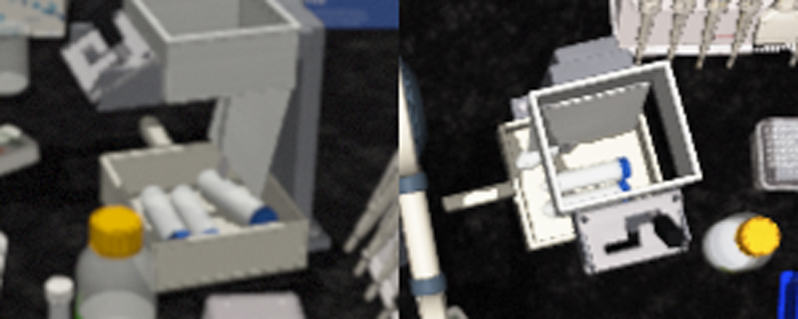

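All three tubes are inside the tray, with their caps at about (180,235), (210,232) and (263,215), and the lever is at its high right end. Now I'll draw the tray out.

Run:
```python
from station import r
from h import *
y=yh(YAW)
r.servo_line(tcp_for_tray(P0+.02*y,YAW,z=.10),speed=.2)
r.servo_line(tcp_for_tray(P0,YAW),speed=.1)
r.grab(25);s=r.sense();print(s["opening"],s["contact_force"])
r.servo_line(tcp_for_tray(P0+.215*y,YAW),speed=.06)
s=r.sense();print(s["clock"],s["opening"],s["contact_force"])
r.let_go()
r.servo_line(tcp_for_tray(P0+.215*y,YAW,z=.14),speed=.1)
r.reach([.3,.45,.40],[180,0,120]);r.wait(.5)
print(r.sense()["clock"])
p=r.snapshot("top")["frame"];cv2.imwrite('pics/t6.png',cv2.resize(p[80:280,90:390,::-1],(798,532),interpolation=cv2.INTER_CUBIC))
```

```text
0.017844319570718192 [ 0.17876986 -0.21547193 -0.76392851]
29.2083 0.017773236042838838 [ 1.55560758 -1.95348072 -0.64961295]
33.325
```

View pics/t6.png

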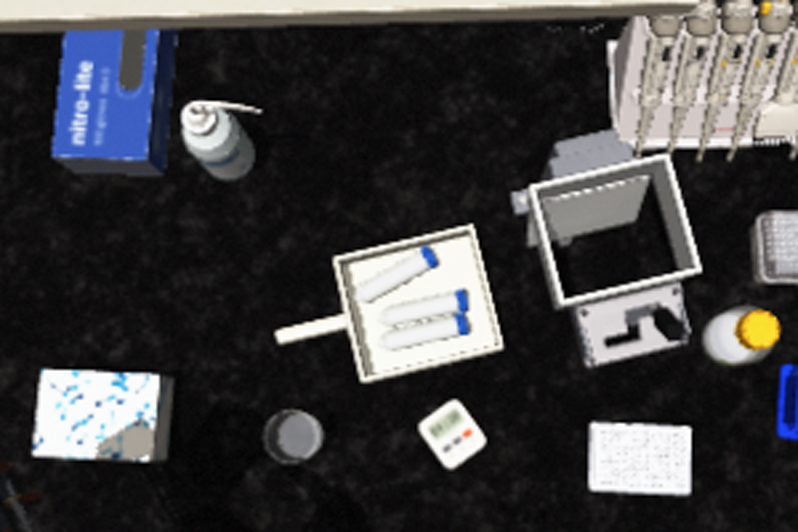

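The tray at (418,303) is clear of the bin at (615,230), with all three tubes lying in it. The beaker (293,436), timer (452,434), box and bottle are where they were.

```bash
python3 -c "
from station import r
print(r.hand_in())"
```

```text
the job is handed in; nothing more can be done
None
```

The job is done and handed in at about 33 s of robot time: the bin was emptied into the tray, and the tray was drawn out flat and clear of the bin with all three tubes in it and the bystanders undisturbed.

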